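Stand the tipped cell and hold the tester lever level

ROBOT

A 6-joint arm with a two-finger parallel gripper is mounted at the origin on a cart in front of the work surface, level with it; the furniture and walls round the work are solid. World frame = base frame: x ahead of the robot, y to its left, z up, the work surface at z = 0. Lengths are in m, angles in rad, forces in N, time in s.
With the tool pointing down it reaches from about 0.375 to 0.9 m from the base axis. Payload 3.1 kg.
Tool frame: the origin (TCP) lies on the centre line of the jaws, within the pads' length; the fingertips stand robot.tcp_to_tips ahead of it and the grasp point (between the pads) lies 3 mm ahead of it (robot.tcp_to_tips is the distance from the TCP to the fingertips, in m); z points along the fingers, y is the line along which they close (so a half turn about z gives the same grasp; the last joint's range is limited). The gripper opens to 87 mm and grips with 3 to 60 N. Pads are 19 mm wide; open, the fingers measure 117 mm over their backs; the gripper's body (75 mm by 190 mm) begins 51 mm behind the grasp point.
Start: joints at [1.083, 0.527, 1.433, -0, 1.181, -0.178], TCP at [0.19, 0.595, 0.224] pointing down, gripper open.
Joint ranges: [-3.08, 3.08], [-0.75, 2.2], [0.22, 2.44], [-1.43, 4.57], [0, 2.65], [-2.85, 2.85]. Speed limits (rad/s): [2.79, 2.79, 3.14, 3.14, 3.14, 3.14].

INTERFACE

Orientations are given as a unit quaternion [x, y, z, w].
In Python, from rig import robot gives the robot as it stands. The module is installed in compiled form; this text tells all that it offers.
- The arm moves only by the shell command python3 -m jog 'ROWS' [FORCE]. ROWS is JSON, one flat list of numbers, 5 for each row, row after row: the finger opening in m, from 0 to 0.087, then the shift along the tool's x, y, z in m, then the turn about the tool's z in units of 10 degrees (1.0 is 10 degrees). In form: [claw, x, y, z, roll, claw, x, y, z, roll, ...]. A call has 1 to 20 rows; each row shifts and turns the commanded pose from where the row before left it, along the tool's axes as they then stand; what a row does not reach is not made up. A row lasts 1/8 s, in which the tool goes at most 62.5 mm and 10.7 degrees, less where a joint would pass 70% of its speed; a pose out of reach is approached as far as the arm can. A call with a gripper value outside its range is refused whole. The fingers move at their own pace and stop on an object; FORCE is the grip in N (left out, the last holds). Time passes only in rows, so rows that do not move let the fingers close. It gives the time, the measured TCP pose, the force, the opening and the grip force at its end, in the units of the state.
- robot.get_obs(): the state, without advancing time (a new reading comes with each control period).
- robot.camera(name): name is "side" or "top"; returns the picture (480x640x3 uint8, blue, green, red); there is no depth.
- robot.camera_model(name): a dict with "fx", "fy", "cx", "cy" (pixels), "R" (3x3) and "t" (3): a world point X has camera coordinates R X + t. Camera axes: x right, y down, z forward; pixel columns grow to the right and rows downward; lengths in m; the calibration is good to about 2 mm. A picture is of the moment at which its call begins. camera_model takes no time and is no camera call.
- robot.hand_in(): hands the job in; it is judged then, once.
Trained networks look in the newest picture that a camera, given by its name, has taken for a name from the list of things; names that differ only in an ending like _2 or _b are one class to them, and where a whole thing is asked for, a point or a joint stands for the part that bears it (a point fixed in the world has none). Each returns a list of dicts, best first, with "conf" (0 to 1); they miss things now and then, are a little off and sometimes report something else, mostly with a low value. They report only what shows in the picture. A call takes as long as a camera call. They do not tell look-alikes from the thing itself.
- robot.look_for(camera, label): "extent" ([centre column, centre row, width, height] in pixels, round what is visible of it).
- robot.outline_of(camera, label): "region" (480x640 bool, what is visible of it) and "extent" ([centre column, centre row, width, height] in pixels, round what is visible of it).
The state is a dict: "time": time; "q": joint angles; "joint_velocities": joint speeds; "joint_torque": joint torques, N m; "position": TCP position; "tool_rot": TCP orientation; "ft_force": force on the tool from outside, world axes, zero at the start; "moment": the same for the moment, N m; "grip_width": finger opening in m; "grip_force": force on a finger pad.
Only numpy, scipy, OpenCV 4.12 (cv2) and the standard library are available. Lean on these libraries where they do the work, as an engineer would, in place of code of your own. Each camera call takes 0.05 s, during which the arm holds its last target. There are 200 camera calls.

TASK

One of the three blue cells in the battery tester's lane has tipped over: stand it upright, button end up, on the brass contact disc of its own empty bay and let go of it, without disturbing the two standing cells or the things lying round the tester. Then press the orange hold-to-test lever down with the gripper fingers until it is level, its pointer in the green band, without ever pushing it down onto its stop. Finish while still holding it pressed there; do not let the lever spring back.

Things in the scene. Friction and masses are not known exactly. Their poses are not given: they have to be found in the camera images.
- tester: Grey tester fixed to the bench: plate 130 (x) by 420 (y) by 12 mm, top 14.5 mm above the bench. Origin: its centre, on the bench; x to its back, away from the robot within 0.25 rad, y left, z up. Left part: lane of three bays 85 mm apart along y, parted by 3 mm high ribs; the front is open; behind it a fence, face 58 mm behind the disc centres, top 25.5 mm above the bench. Lever at the right end
- scale (a point): Middle of the green band (13.5 mm high, level position) on the front of the white scale post right of the lever: 16 mm wide, top 102.5 mm above the bench, 47 mm right of the lever's middle line. The lever's black pointer passes it. Red low on the post marks the stop.
- bay_0 (a point): Centre of the left bay's brass disc (36 mm), on the plate's top surface, 14.5 mm above the bench.
- bay_1 (a point): Centre of the middle bay's brass disc, on the plate's top surface.
- bay_2 (a point): Centre of the right bay's brass disc, on the plate's top surface; 140 mm to the left of the lever's middle line.
- cell_tipped: Blue cylindrical cell, 26 mm diameter, 65 mm long, plus a steel button (11 mm wide, 3 mm high) on the white-banded end; about 90 g. Origin mid-length on its axis; z runs along it to the button end. Lies on the plate across its own bay (any of the three), button end away from the robot, within 0.2 rad of the tester's +x. Upright on the disc its origin is 47 mm above the bench; its axis belongs within 12 mm of the disc centre.
- cell_1: Blue cylindrical cell, 26 mm diameter, 65 mm long, plus a steel button (11 mm wide, 3 mm high) on the white-banded end; about 90 g. Origin mid-length on its axis; z runs along it to the button end. Stands upright in one of the other bays; leave it alone.
- cell_2: Blue cylindrical cell, 26 mm diameter, 65 mm long, plus a steel button (11 mm wide, 3 mm high) on the white-banded end; about 90 g. Origin mid-length on its axis; z runs along it to the button end. Stands upright in one of the other bays; leave it alone.
- lever (a joint): Angle of the sprung lever, rad: 0 at rest (free end raised 0.25 rad), grows as it is pressed; 0.25 = level, mid green band (band 0.19 to 0.31); 0.5 = on its stop (above 0.46 counts as on it). A spring returns it to 0. Pressing the pad's middle takes about 3.5 N to start, 7 N at level, 10 N at the stop.
- lever_pad (a point): Top middle of the orange pad (42 mm long, 40 wide, 10 thick) at the lever's free end; moves with it. Press here. Pad middle is 110 mm in front of the hinge axis, which runs along the tester's y 62.5 mm above the bench, 53 mm behind the plate's centre and 145 mm to the right of it. Pad top is about 97 mm above the bench at rest, 69.5 mm when level.
- lens_cap: Black lens cap, 54 mm diameter, 8 mm high, lying on the bench in front of the tester; leave alone. Origin at the centre of its underside.
- camera_battery: Dark camera battery, 53 x 35 x 11 mm, lying on the bench in front of the tester; leave alone. Origin at the centre of its underside.
- loupe: Black loupe, 39 mm diameter, 28 mm high, standing on the green mat (2 mm thick) to the left of the tester; leave alone. Origin at the centre of its underside.
Mind the look-alikes: they are no part of the job. What is shaped like the cell_tipped but red or turquoise is not meant.

How it is judged:
By the outcome, as a careful person would: the job done as asked, in the order asked, and still so for the second after the job is handed in, while the arm keeps its last pose, push and grip.
It also fails if it takes over 54 s, if anything falls off the work surface, if the arm or the gripper's body presses on something with over 40 N, if the wrist force passes 120 N, or if a joint passes its speed limit or range.

## Working session

There is one attempt and no reset: what is moved stays moved. The work goes in short steps, Python scripts to look and compute and a shell command to move; the robot and the scene stay as the last step left them, time stands still between calls to the robot, and variables do not carry over. Pictures are saved under pics/ and viewed, at most 10 in all, crops included, and the job is handed in when it is done.

```bash
mkdir -p pics; python3 - <<'E'
from rig import robot
import cv2,numpy as np
o=robot.get_obs();print(o['time'],o['position'],o['tool_rot'],robot.tcp_to_tips)
for n in("top","side"):
    cv2.imwrite(f"pics/{n}0.png",robot.camera(n)); m=robot.camera_model(n);print(n,m)
    for l in("cell_tipped","lever_pad","tester","loupe","lens_cap","camera_battery"):
        print(l,[(np.round(d['extent']).tolist(),round(d['conf'],2)) for d in robot.look_for(n,l)])
E
```

```text
0.0 [0.18952977 0.5947676  0.22286598] [ 1.53776909e-01  9.88104963e-01 -1.05253613e-03 -3.68873608e-04] 0.022
top {'fx': 437.1542915043281, 'fy': 437.1542915043281, 'cx': 315.92108468957616, 'cy': 240.58054731939484, 'R': array([[ 0.01666191, -0.99981034,  0.01008251],
       [-0.99572693, -0.01750823, -0.0906716 ],
       [ 0.09083093, -0.00852866, -0.99582981]]), 't': array([0.19558151, 0.52306836, 0.9481358 ])}
cell_tipped [([224.0, 269.0, 17.0, 29.0], 0.85), ([183.0, 305.0, 16.0, 30.0], 0.84), ([319.0, 234.0, 18.0, 29.0], 0.83), ([302.0, 310.0, 33.0, 17.0], 0.71), ([223.0, 194.0, 19.0, 29.0], 0.57)]
lever_pad [([428.0, 222.0, 31.0, 60.0], 0.92), ([191.0, 234.0, 23.0, 13.0], 0.7)]
tester [([354.0, 229.0, 193.0, 84.0], 0.81)]
loupe [([190.0, 236.0, 25.0, 14.0], 0.54)]
lens_cap [([378.0, 274.0, 22.0, 20.0], 0.71)]
camera_battery [([340.0, 282.0, 20.0, 25.0], 0.75), ([356.0, 227.0, 14.0, 17.0], 0.4), ([430.0, 222.0, 34.0, 62.0], 0.19)]
side {'fx': 618.893402503149, 'fy': 618.893402503149, 'cx': 317.10541271738595, 'cy': 239.13874154438335, 'R': array([[ 8.15703945e-01, -5.78469132e-01,  7.33698790e-04],
       [-2.68463952e-01, -3.79686037e-01, -8.85305382e-01],
       [ 5.12400411e-01,  7.21950121e-01, -4.65009507e-01]]), 't': array([-0.30646424,  0.29044771,  0.8837631 ])}
cell_tipped [([189.0, 234.0, 24.0, 9.0], 0.91), ([242.0, 239.0, 29.0, 13.0], 0.7), ([247.0, 285.0, 31.0, 16.0], 0.66), ([323.0, 261.0, 31.0, 22.0], 0.58), ([302.0, 218.0, 30.0, 18.0], 0.58), ([295.0, 300.0, 27.0, 17.0], 0.27)]
lever_pad [([404.0, 283.0, 57.0, 26.0], 0.61)]
tester [([358.0, 288.0, 197.0, 113.0], 0.81)]
loupe [([255.0, 219.0, 14.0, 15.0], 0.5)]
lens_cap [([328.0, 318.0, 30.0, 20.0], 0.78)]
camera_battery [([296.0, 299.0, 27.0, 16.0], 0.78), ([323.0, 263.0, 28.0, 22.0], 0.38)]
```

```bash
python3 - <<'E'
import cv2
a=cv2.imread("pics/top0.png")[150:350,150:480];cv2.imwrite("pics/top0c.png",cv2.resize(a,(792,480),interpolation=cv2.INTER_CUBIC))
a=cv2.imread("pics/side0.png")[180:380,170:490];cv2.imwrite("pics/side0c.png",cv2.resize(a,(800,500),interpolation=cv2.INTER_CUBIC))
E
```

```text
(no output)
```

View pics/top0c.png

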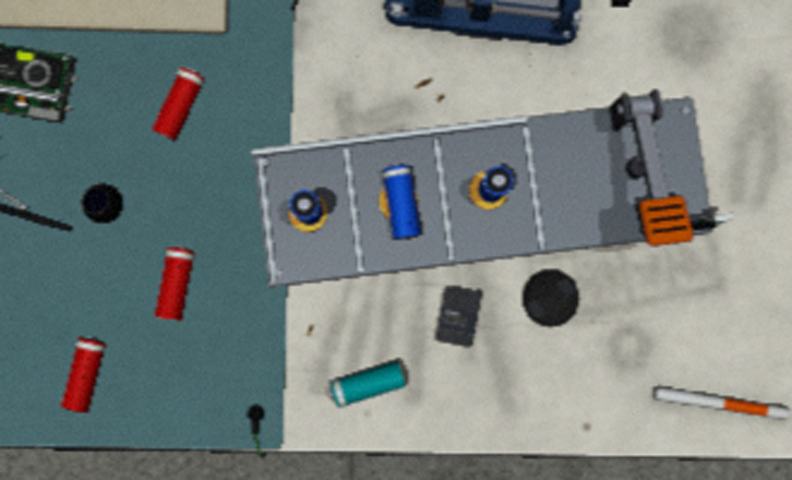

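View pics/side0c.png

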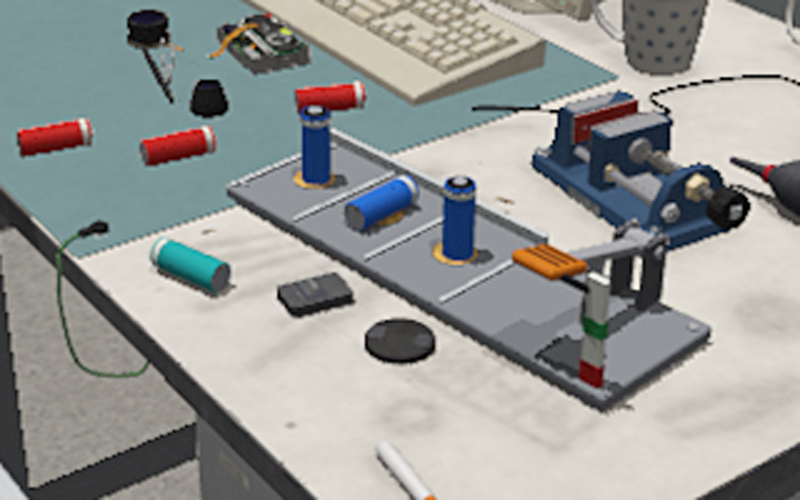

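The blue lying cell is in the middle bay, at crop (402,202), which is full top (317,234) and side (323,261). The look-alikes are red at top (224,194), (224,269), (183,305) and turquoise at (302,310). None of them is blue or lies in the lane, and this enlarged crop confirms the blue one as the target.

```bash
cat > h.py <<'E'
from rig import robot
import cv2,numpy as np
M={n:robot.camera_model(n) for n in("top","side")}
def proj(n,X):
    m=M[n];c=np.atleast_2d(X)@m['R'].T+m['t'];return np.c_[m['fx']*c[:,0]/c[:,2]+m['cx'],m['fy']*c[:,1]/c[:,2]+m['cy']]
def back(n,p,z):
    m=M[n];p=np.atleast_2d(p).astype(float);d=np.c_[(p[:,0]-m['cx'])/m['fx'],(p[:,1]-m['cy'])/m['fy'],np.ones(len(p))]@m['R']
    C=-m['R'].T@m['t'];return C+d*((z-C[2])/d[:,2])[:,None]
def mask(img,lo,hi): return cv2.inRange(cv2.cvtColor(img,cv2.COLOR_BGR2HSV),lo,hi)>0
def tw(p,L): # p=x,y,yaw
    c,s=np.cos(p[2]),np.sin(p[2]);L=np.atleast_2d(L).astype(float);return np.c_[p[0]+c*L[:,0]-s*L[:,1],p[1]+s*L[:,0]+c*L[:,1],L[:,2]]
E
python3 - <<'E'
from h import *
from scipy.optimize import minimize,least_squares
S={n:cv2.imread(f"pics/{n}0.png") for n in M}
obs=[("top",(271/2.4+150,283/2.4+150),(-.065,.21,.0145)),("top",(693/2.4+150,98/2.4+150),(.065,-.21,.0145)),
("side",(170+605/2.5,180+398/2.5),(-.065,-.21,.0145)),("side",(170+710/2.5,180+328/2.5),(.065,-.21,.0145)),("side",(170+229/2.5,180+184/2.5),(-.065,.21,.0145))]
f=lambda p:np.concatenate([(proj(n,tw(p,L))-u).ravel() for n,u,L in obs])
r=least_squares(f,[.5,.1,0]);print("corners",r.x,np.round(r.fun,1))
# discs: bay_2 at lever_y+140 = -145+140=-5 -> y -5,80,165 mm ; x unknown
data=[]
for n in M:
    br=mask(S[n],(12,110,90),(30,255,255));gr=mask(S[n],(0,0,60),(180,60,170))
    for k,m in((1,br),(0,gr)):
        v,u=np.nonzero(m);w=back(n,np.c_[u,v],.0145)[:,:2];
        data.append((k,n,w))
def cost(q):
    c,s=np.cos(q[2]),np.sin(q[2]);t=0
    for k,n,w in data:
        d=w-q[:2];l=np.c_[c*d[:,0]+s*d[:,1],-s*d[:,0]+c*d[:,1]]
        D=np.min([np.hypot(l[:,0]-q[3],l[:,1]-y) for y in(-.005,.08,.165)],0)
        if k: t+=np.sum(np.clip(D-.018,0,.006))
        else: t+=np.sum(np.clip(.018-D,0,.006))
    return t*1000
b=min((minimize(lambda a:cost([*a,xd])+ .0,r.x,method='Nelder-Mead',options=dict(initial_simplex=r.x+np.array([[0,0,0],[.01,0,0],[0,.01,0],[0,0,.05]]))) for xd in(0,)),key=lambda b:b.fun)
print("discs(xd=0)",b.x,b.fun); off=tw([-r.x[0]*0,0,0],[0,0,0])
c,s=np.cos(r.x[2]),np.sin(r.x[2]);d=b.x[:2]-r.x[:2];print("disc offset in tester frame",c*d[0]+s*d[1],-s*d[0]+c*d[1])
for i,y in enumerate((.165,.08,-.005)): print("bay",i,tw(b.x,[0,y,.0145]),"corner-only",tw(r.x,[d@[c,s],y,.0145]))
print("pad rest",tw(r.x,[.053-.110*np.cos(.25),-.145,.097]))
# tipped cell
for n,u in(("top",(319,234)),("side",(323,261))):
    m=mask(S[n],(105,120,50),(125,255,255)).astype(np.uint8);k,lab,st,ce=cv2.connectedComponentsWithStats(m)
    i=min((i for i in range(1,k) if st[i,4]>60),key=lambda i:np.hypot(*(ce[i]-u)))
    v,uu=np.nonzero(lab==i);w=back(n,np.c_[uu,v],.0275)[:,:2];mu=w.mean(0);e,V=np.linalg.eigh(np.cov((w-mu).T));a=V[:,1]*np.sign(V[0,1])
    pr=(w-mu)@a;print(n,st[i],mu,"yaw",np.arctan2(a[1],a[0]),"ext",pr.min(),pr.max(),"w",np.ptp((w-mu)@V[:,0]))
    o=robot.get_obs() if n=="top" else o
for n in M:
    im=S[n].copy()
    im=cv2.resize(im,None,fx=3,fy=3,interpolation=cv2.INTER_CUBIC)
    dr=lambda X,c:cv2.polylines(im,[np.int32(proj(n,X)*3+1)],True,c,1)
    dr(tw(r.x,[(-.065,.21,.0145),(.065,.21,.0145),(.065,-.21,.0145),(-.065,-.21,.0145)]),(0,255,0))
    th=np.linspace(0,6.3,40)
    for y in(.165,.08,-.005): dr(tw(b.x,np.c_[.018*np.cos(th),y+.018*np.sin(th),0*th+.0145]),(255,0,255))
    cv2.imwrite(f"pics/ov_{n}.png",im[520:860,700:1400] if n=="top" else im[620:1060,740:1480])
E
```

```text
corners [0.54820125 0.12565529 0.13077388] [-1.8  0.4  0.7 -0.6 -0.8  0.8  2.  -0.1 -0.8  0. ]
discs(xd=0) [0.54634601 0.12766623 0.1448806 ] 22505.27088208626
disc offset in tester frame -0.0015771672620864831 0.0022356970450836387
bay 0 [[0.52252426 0.29093755 0.0145    ]] corner-only [[0.52512131 0.28904074 0.0145    ]]
bay 1 [[0.53479607 0.20682809 0.0145    ]] corner-only [[0.53620543 0.20476653 0.0145    ]]
bay 2 [[0.54706788 0.12271862 0.0145    ]] corner-only [[0.54728956 0.12049232 0.0145    ]]
pad rest [[ 0.5139866  -0.02509355  0.097     ]]
top [310 222  16  28 294] [0.5308047  0.20169442] yaw 0.1645870348835737 ext -0.02911871217950757 0.0293015078818809 w 0.026261479524516275
side [309 252  26  21 252] [0.53604242 0.20530143] yaw 0.48686259649223673 ext -0.050920869715586375 0.0390881380875482 w 0.046483770515776554
```

View pics/ov_top.png

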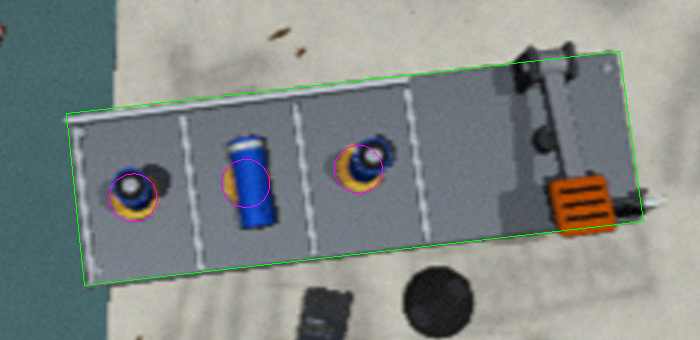

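View pics/ov_side.png

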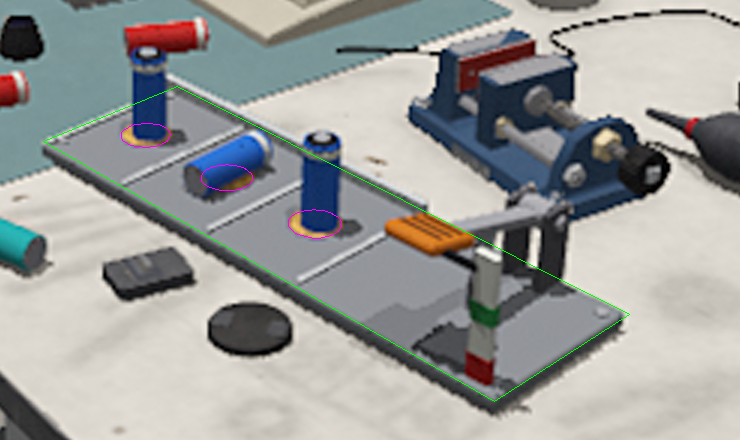

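The overlays fit: the plate outline follows the plate edges, and the bay_1 circle touches the visible brass left and right of the cell. So bay_1 is at about (0.535, 0.206) and the cell's middle at about (0.534, 0.202), yaw 0.165. First I move above the button end.

```bash
python3 -m jog '[0.05,0,0,0,-0.9,0.05,0,0,0,-0.9,0.05,0,0,0,-0.91,0.05,-0.0215,-0.0317,0,0,0.05,-0.0215,-0.0317,0,0,0.05,-0.0215,-0.0317,0,0,0.05,-0.0215,-0.0317,0,0,0.05,-0.0215,-0.0317,0,0,0.05,-0.0215,-0.0317,0,0,0.05,-0.0215,-0.0317,0,0,0.05,-0.0215,-0.0317,0,0,0.05,-0.0215,-0.0317,0,0,0.05,-0.0215,-0.0317,0,0,0.05,-0.0215,-0.0317,0,0,0.05,-0.0215,-0.0317,0,0,0.05,-0.0215,-0.0317,0,0,0.05,-0.0215,-0.0317,0,0,0.05,0,0,0,0]' 3
cat >> h.py <<'E'
def togo(tgt):
    from scipy.spatial.transform import Rotation as Ro
    o=robot.get_obs();R=Ro.from_quat(o['tool_rot']).as_matrix();d=R.T@(np.array(tgt)-o['position'])
    print("t",o['time'],"pos",o['position'].round(4),"go",d.round(4),"yawx",np.arctan2(R[1,0],R[0,0]).round(4),"F",np.round(o['ft_force'],2),"w",o['grip_width'])
E
python3 -c "
from h import *
togo([.5597,.2063,.0385])"
```

```text
time: 2.95
position: [0.5616, 0.2048, 0.2239]
tool_rot: [-0.08, 0.997, -0.0, 0.001]
ft_force: [-0.4, -0.9, 0.4]
grip_width: 0.05
grip_force: 0.0
t 2.95 pos [0.5616 0.2048 0.2239] go [0.002  0.0019 0.1854] yawx -2.981 F [-0.41 -0.95  0.37] w 0.05000818481519926
```

```bash
python3 -m jog '[0.05,0.002,0.002,0.03,0,0.05,0,0,0.035,0,0.05,0,0,0.035,0,0.05,0,0,0.03,0,0.05,0,0,0.02,0,0.05,0,0,0,0]'
python3 - <<'E'
from h import *
togo([.5597,.2063,.0395])
a=robot.camera("side");b=robot.camera("top")
a=cv2.resize(a[180:330,220:420],(560,420),interpolation=cv2.INTER_CUBIC);b=cv2.resize(b[180:300,240:400],(240*2-240,420) if 0 else (240,180),interpolation=cv2.INTER_CUBIC)
b=cv2.copyMakeBorder(b,0,240,0,0,0);cv2.imwrite("pics/near1.png",np.hstack([a,b]))
E
```

```text
time: 3.7
position: [0.555, 0.209, 0.0724]
tool_rot: [-0.082, 0.997, -0.0, -0.002]
ft_force: [-0.8, -0.1, 0.2]
grip_width: 0.0498
grip_force: 0.0
t 3.7 pos [0.555  0.209  0.0724] go [-0.0044 -0.0034  0.0329] yawx -2.9766 F [-0.83 -0.09  0.17] w 0.04978386398742985
```

View pics/near1.png

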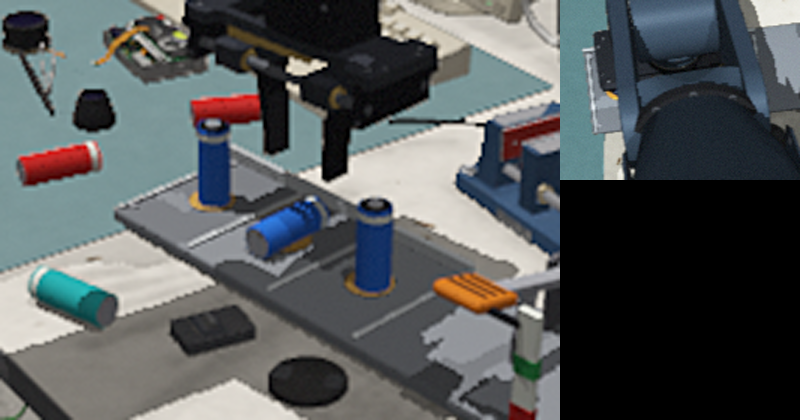

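Side view: fingertips at crop (275,150) and (335,178). They straddle the button end at (312,212) from above, and the neighbouring cells are clear. I'll correct the offset and descend.

```bash
python3 -m jog '[0.05,-0.002,-0.0015,0.006,0,0.05,-0.002,-0.0015,0.006,0,0.05,0,0,0,0]'
python3 -c "
from h import *
print(proj('side',[[.555,.209,.05],[.534+.032,.202+.0053,.0275],[.534-.032,.202-.0053,.0275]]))
togo([.5597,.2063,.0395])"
```

```text
time: 4.18
position: [0.5616, 0.2059, 0.0616]
tool_rot: [-0.082, 0.997, -0.0, -0.0]
ft_force: [-0.4, -0.2, 0.3]
grip_width: 0.0497
grip_force: 0.0
[[329.23130382 247.65500136]
 [333.78722643 255.87466261]
 [311.86976665 266.74011626]]
t 4.175 pos [0.5616 0.2059 0.0616] go [0.0018 0.0007 0.0221] yawx -2.9779 F [-0.37 -0.17  0.3 ] w 0.04965516681197516
```

```bash
python3 -m jog '[0.05,0.0015,0.0007,0.006,0,0.05,0,0,0.008,0,0.05,0,0,0.008,0,0.05,0,0,0,0,0.05,0,0,0,0]'
python3 -c "
from h import *
togo([.5597,.2063,.0395])"
```

```text
time: 4.8
position: [0.56, 0.2066, 0.0397]
tool_rot: [-0.082, 0.997, -0.0, -0.0]
ft_force: [-0.2, 0.5, -0.9]
grip_width: 0.05
grip_force: 0.0
t 4.8 pos [0.56   0.2066 0.0397] go [ 0.0003 -0.0003  0.0002] yawx -2.9774 F [-0.24  0.5  -0.85] w 0.05003575575665857
```

```bash
python3 -m jog '[0.02,0,0,0,0,0.02,0,0,0,0,0.02,0,0,0,0,0.02,0,0,0,0,0.02,0,0,0,0,0.02,0,0,0,0]' 3
```

```text
time: 5.55
position: [0.56, 0.2066, 0.0399]
tool_rot: [-0.082, 0.997, -0.0, 0.0]
ft_force: [-0.8, 0.1, 0.3]
grip_width: 0.02
grip_force: 0.0
```

```bash
python3 - <<'E'
from h import *
a=robot.camera("side");cv2.imwrite("pics/s2full.png",a)
cv2.imwrite("pics/s2.png",cv2.resize(a[180:330,220:420],(800,600),interpolation=cv2.INTER_CUBIC))
print(proj('side',[.56,.2066,.0175]))
E
```

```text
[[331.65202889 260.92341824]]
```

View pics/s2.png

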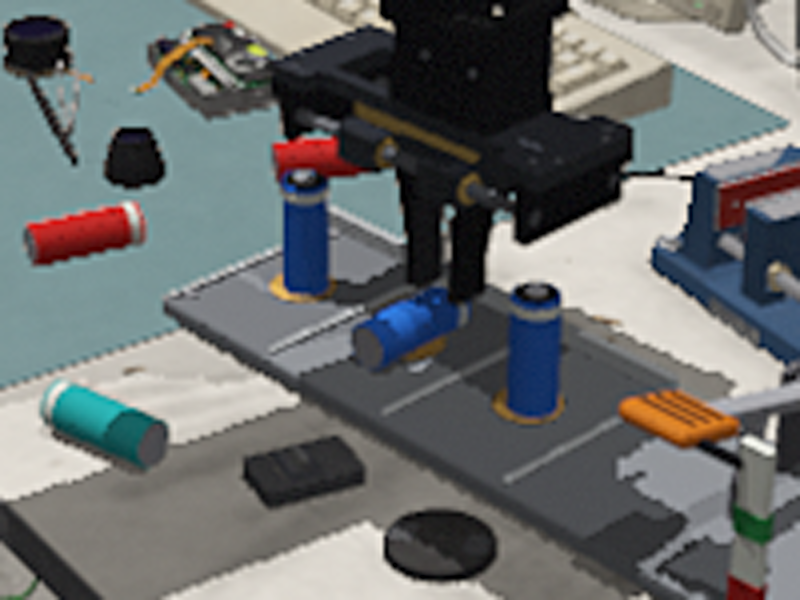

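```bash
python3 - <<'E'
from h import *
a=cv2.imread("pics/s2full.png");b=cv2.imread("pics/side0.png")
c=[cv2.resize((255*(x[215:285,295:360]/255.)**.5).astype(np.uint8),(390,420),interpolation=cv2.INTER_NEAREST) for x in(a,b)]
# predicted finger inner/outer tips & cell outline
P=np.array([.56,.2066]);yx=np.array([-.164,.9865]);ax=np.array([.9865,.164])
for s in(-1,1):
  for o in(.010,.025):
    for e in(-.0095,.0095):
      X=[*(P+s*o*yx+e*ax),.0177];u=(proj('side',X)[0]-[295,215])*6;cv2.circle(c[0],tuple(np.int32(u)),3,(0,255,255) if s>0 else (0,255,0),-1)
cv2.imwrite("pics/cmp.png",np.hstack(c))
E
```

```text
(no output)
```

View pics/cmp.png

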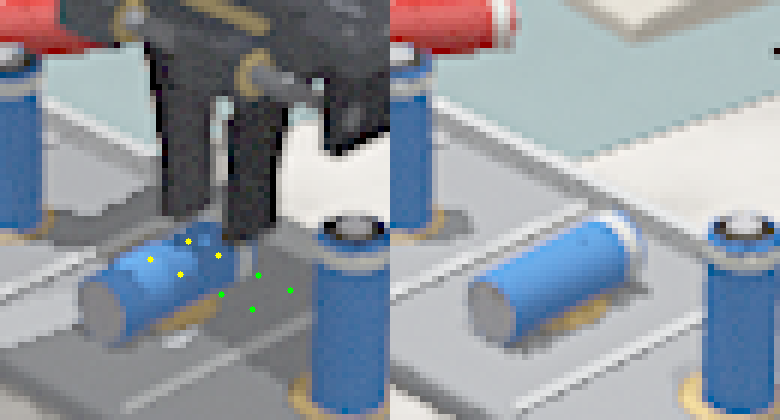

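```bash
python3 - <<'E'
from h import *
P=np.array([.56,.2066]);yx=np.array([-.164,.9865]);ax=np.array([.9865,.164])
for z in(.0877,.0977,.1077,.12):
  print(z,[((proj('side',[*(P-.095*yx+e*ax),z])[0]-[220,180])*4).round().tolist() for e in(-.0375,0,.0375)])
print(robot.get_obs()['q'])
E
```

```text
0.0877 [[536.0, 294.0], [587.0, 268.0], [636.0, 243.0]]
0.0977 [[536.0, 276.0], [588.0, 250.0], [637.0, 225.0]]
0.1077 [[537.0, 257.0], [589.0, 232.0], [638.0, 207.0]]
0.12 [[538.0, 235.0], [590.0, 209.0], [639.0, 185.0]]
[ 1.66342336e-01  7.45369603e-01  1.63493679e+00 -4.20042593e-06
  7.61286518e-01 -1.56860838e+00]
```

The right finger's tip, at enlarged crop (250,240), covers the top of the cell end. The tips are therefore about 15–18 mm higher than the reported pose implies, and the fingers closed above the cell. I'll reopen, go lower and check the force.

```bash
python3 -m jog '[0.05,0,0,0,0,0.05,0,0,0,0,0.05,0,0,0,0,0.05,0,0,0,0,0.05,0,0,0.005,0,0.05,0,0,0.005,0,0.05,0,0,0,0,0.05,0,0,0,0]'
python3 - <<'E'
from h import *
togo([.5597,.2063,.0247])
a=robot.camera("side")
cv2.imwrite("pics/cmp2.png",cv2.resize((255*(a[190:290,280:380]/255.)**.5).astype(np.uint8),(600,600),interpolation=cv2.INTER_NEAREST))
E
```

```text
time: 6.6
position: [0.5599, 0.2066, 0.0297]
tool_rot: [-0.082, 0.997, -0.0, -0.0]
ft_force: [-0.3, -0.4, -0.1]
grip_width: 0.0498
grip_force: 0.0
t 6.6 pos [0.5599 0.2066 0.0297] go [ 0.0002 -0.0002  0.005 ] yawx -2.9774 F [-0.29 -0.4  -0.15] w 0.04981735874269102
```

View pics/cmp2.png

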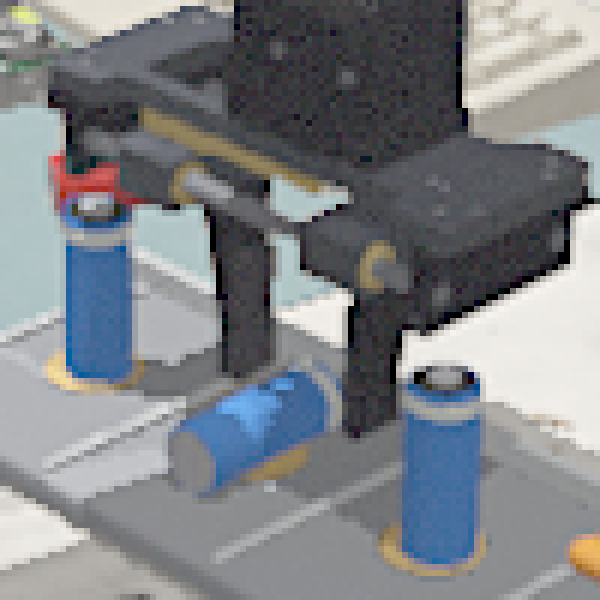

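```bash
python3 - <<'E'
from h import *
P=np.array([.56,.2066]);yx=np.array([-.164,.9865]);ax=np.array([.9865,.164])
for z in(.0077,.0177,.0277): print(z,[((proj('side',[*(P-o*yx+e*ax),z])[0]-[280,190])*6).round().tolist() for o in(.025,.04) for e in(-.0095,.0095)])
E
```

```text
0.0077 [[342.0, 485.0], [379.0, 465.0], [374.0, 500.0], [411.0, 481.0]]
0.0177 [[343.0, 460.0], [380.0, 441.0], [374.0, 476.0], [412.0, 456.0]]
0.0277 [[343.0, 435.0], [381.0, 416.0], [375.0, 450.0], [412.0, 431.0]]
```

The finger's lower corner at crop (345,437) puts the true tip height at about 27 mm, so the offset is a consistent +19 mm. I'll go down 9 mm more and grip.

```bash
python3 -m jog '[0.05,0,0,0.005,0,0.05,0,0,0.004,0,0.05,0,0,0,0,0.02,0,0,0,0,0.02,0,0,0,0,0.02,0,0,0,0,0.02,0,0,0,0,0.02,0,0,0,0,0.02,0,0,0,0]' 3
```

```text
time: 7.78
position: [0.5601, 0.2066, 0.021]
tool_rot: [-0.082, 0.997, -0.0, 0.0]
ft_force: [0.4, 0.5, 0.6]
grip_width: 0.026
grip_force: 3.0
```

```bash
python3 -m jog '[0.02,0.002,0,-0.008,0,0.02,0.003,0,-0.007,0,0.02,0.004,0,-0.007,0,0.02,0.005,0,-0.006,0,0.02,0.006,0,-0.005,0,0.02,0.006,0,-0.005,0,0.02,0.007,0,-0.004,0,0.02,0.007,0,-0.003,0,0.02,0.008,0,-0.002,0,0.02,0.007,0,-0.001,0,0.02,0.008,0,0,0,0.02,0.008,0,0.001,0,0.02,0,0,0,0]' 3
python3 - <<'E'
from h import *
togo([.535,.206,.1])
a=robot.camera("side")
cv2.imwrite("pics/p1.png",cv2.resize((255*(a[180:290,260:380]/255.)**.6).astype(np.uint8),(600,550),interpolation=cv2.INTER_CUBIC))
E
```

```text
time: 9.4
position: [0.4887, 0.1949, 0.0676]
tool_rot: [-0.082, 0.997, -0.0, -0.001]
ft_force: [0.2, 0.2, -1.1]
grip_width: 0.0259
grip_force: 3.0
t 9.4 pos [0.4887 0.1949 0.0676] go [-0.0474  0.0034 -0.0325] yawx -2.9773 F [ 0.24  0.17 -1.13] w 0.02594743548816766
```

View pics/p1.png

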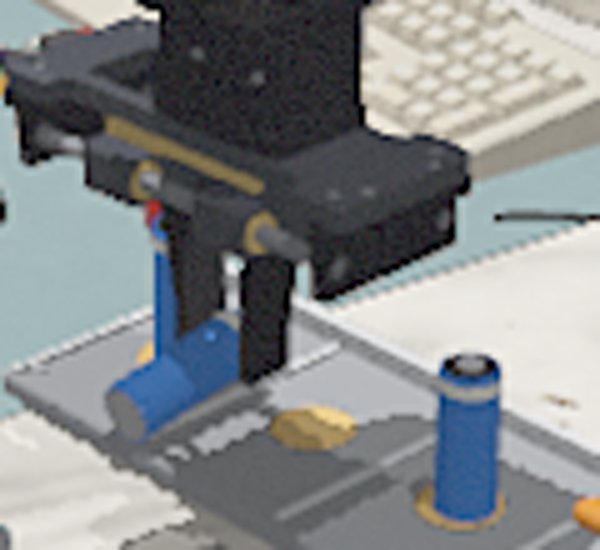

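The cell pivoted only a little in the grip; its bottom end is still out front at crop (130,415). The whole brass disc is now visible at crop (315,428). I'll set the cell back down and regrip it right at its button end, so the contact patch is short and gravity can turn it.

```bash
python3 -m jog '[0.02,-0.01,0.0005,0,0,0.02,-0.01,0.0005,0,0,0.02,-0.01,0.0005,0.001,0,0.02,-0.01,0.0005,0.003,0,0.02,-0.008,0,0.006,0,0.02,-0.007,0,0.008,0,0.02,-0.006,0,0.009,0,0.02,-0.005,0,0.010,0,0.02,-0.003,0,0.009,0,0.02,0,0,0,0,0.03,0,0,0,0,0.04,0,0,0,0,0.05,0,0,0,0,0.05,0,0,0,0]' 3
python3 - <<'E'
from h import *
togo([.56,.206,.021])
S=robot.camera("side");br=mask(S,(12,110,90),(30,255,255))
print("bay1",back("side",[323,265.6],.0145), proj("side",[.535,.206,.0145]))
m=mask(S,(105,120,40),(125,255,255)).astype(np.uint8)
k,lab,st,ce=cv2.connectedComponentsWithStats(m);print([(st[i].tolist(),ce[i].round(1).tolist()) for i in range(1,k) if st[i,4]>30])
v,u=np.nonzero(cv2.dilate(br.astype(np.uint8),None)); 
E
```

```text
time: 11.2
position: [0.5577, 0.2083, 0.0221]
tool_rot: [-0.082, 0.997, 0.0, 0.0]
ft_force: [0.4, -0.3, -0.2]
grip_width: 0.0477
grip_force: 0.0
t 11.2 pos [0.5577 0.2083 0.0221] go [-0.0019 -0.0026  0.0011] yawx -2.9774 F [ 0.4  -0.27 -0.18] w 0.047656177162902394
bay1 [[0.53652522 0.20538414 0.0145    ]] [[322.23955705 265.69048105]]
[([575, 0, 18, 15, 167], [583.4, 6.5]), ([510, 5, 7, 16, 56], [512.8, 11.8]), ([158, 10, 34, 52, 773], [178.7, 41.6]), ([571, 15, 18, 20, 218], [579.8, 24.3]), ([338, 41, 89, 127, 5873], [383.2, 93.5]), ([566, 213, 5, 23, 59], [568.2, 224.6]), ([578, 221, 8, 18, 63], [581.8, 230.1]), ([383, 223, 78, 57, 1172], [421.6, 251.1]), ([291, 230, 11, 24, 239], [295.9, 241.5]), ([529, 246, 27, 20, 391], [541.2, 255.2]), ([308, 252, 25, 21, 269], [321.0, 260.2]), ([347, 259, 13, 25, 300], [352.9, 271.0])]
```

```bash
python3 -m jog '[0.05,-0.005,-0.001,0.001,0,0.05,-0.005,0,0,0,0.05,0,0,0,0,0.02,0,0,0,0,0.02,0,0,0,0,0.02,0,0,0,0,0.02,0,0,0,0,0.02,0,0,0,0,0.02,0,0,0,0]' 3
python3 -m jog '[0.02,0,0,-0.008,0,0.02,0.002,0,-0.008,0,0.02,0.002,0,-0.008,0,0.02,0.003,0,-0.008,0,0.02,0.003,0,-0.008,0,0.02,0.003,0,-0.008,0,0.02,0.003,0,-0.008,0,0.02,0.003,0,-0.008,0,0.02,0.003,0,-0.008,0,0.02,0,0,-0.005,0,0.02,0,0,0,0,0.02,0,0,0,0]'
python3 - <<'E'
from h import *
togo([.56,.206,.021])
S=robot.camera("side");cv2.imwrite("pics/s4.png",S)
m=mask(S,(105,120,40),(125,255,255)).astype(np.uint8);m[:,:280]=0;m[:,380:]=0;m[:180]=0
k,lab,st,ce=cv2.connectedComponentsWithStats(m)
for i in range(1,k):
    if st[i,4]>30:
        v,u=np.nonzero(lab==i);e,V=np.linalg.eigh(np.cov(np.c_[u,v].T));print(st[i],ce[i].round(1),V[:,1].round(2),np.sqrt(e).round(1))
E
```

```text
time: 12.38
position: [0.5675, 0.2089, 0.0209]
tool_rot: [-0.082, 0.997, 0.0, -0.0]
ft_force: [-0.2, 0.7, -0.7]
grip_width: 0.0257
grip_force: 3.0
time: 13.88
position: [0.5459, 0.2052, 0.0977]
tool_rot: [-0.082, 0.997, -0.0, -0.0]
ft_force: [-0.1, -0.2, -0.1]
grip_width: 0.026
grip_force: 3.0
t 13.875 pos [0.5459 0.2052 0.0977] go [-0.014  -0.0015  0.0767] yawx -2.9775 F [-0.05 -0.19 -0.1 ] w 0.02598246774995976
[291 230  11  24 238] [295.9 241.6] [0.03 1.  ] [3.1 6.3]
[310 230  18  29 318] [318.8 244.1] [-0.26  0.97] [3.4 7.8]
[347 259  13  25 299] [352.9 271.1] [-0.02  1.  ] [3.7 6.7]
```

The cell's image axis is now (-0.26, 0.97), so it hangs about 21° from vertical. I'll land its lower edge behind the disc and drag toward the robot so it rights itself.

```bash
python3 -m jog '[0.02,-0.007,0.001,0,0,0.02,-0.007,0.001,0,0,0.02,-0.007,0,0,0,0.02,0,0,0.008,0,0.02,0,0,0.008,0,0.02,0,0,0.006,0,0.02,0,0,0.004,0,0.02,0,0,0.002,0,0.02,0,0,0,0,0.02,0.003,0,0,0,0.02,0.004,0,0,0,0.02,0.004,0,0,0,0.02,0.004,0,0,0,0.02,0.004,0,0,0,0.02,0.004,0,0,0,0.02,0.003,0,0,0,0.02,0,0,0,0,0.02,0,0,0,0]'
cat >> h.py <<'E'
def cells():
    S=robot.camera("side")
    m=mask(S,(105,120,40),(125,255,255)).astype(np.uint8);m[:,:280]=0;m[:,375:]=0;m[:180]=0
    k,lab,st,ce=cv2.connectedComponentsWithStats(m)
    for i in range(1,k):
        if st[i,4]>30:
            v,u=np.nonzero(lab==i);e,V=np.linalg.eigh(np.cov(np.c_[u,v].T));print(st[i],ce[i].round(1),(V[0,1]/V[1,1]).round(3),np.sqrt(e).round(1))
            d=[np.round(np.median(u[v==r]),1) for r in range(v.min()+2,v.max()-1,3)];print("mid cols",d)
    return S
E
python3 -c "
from h import *
togo([.536+.0064,.2055+.001,.069]);cv2.imwrite('pics/s5.png',cells())"
```

```text
time: 16.18
position: [0.5407, 0.2064, 0.0697]
tool_rot: [-0.082, 0.997, -0.0, -0.0]
ft_force: [-0.3, -0.1, 0.2]
grip_width: 0.0256
grip_force: 3.0
t 16.175 pos [0.5407 0.2064 0.0697] go [-0.0016 -0.0002  0.0007] yawx -2.9774 F [-0.35 -0.14  0.21] w 0.025615872840514378
[291 230  11  24 239] [295.9 241.5] 0.027 [3.1 6.3]
mid cols [np.float64(295.5), np.float64(296.0), np.float64(296.0), np.float64(296.0), np.float64(296.0), np.float64(296.0), np.float64(296.0)]
[314 243  13  26 282] [319.9 256. ] -0.04 [3.4 6.8]
mid cols [np.float64(320.0), np.float64(320.5), np.float64(320.5), np.float64(320.0), np.float64(320.0), np.float64(320.0), np.float64(319.5), np.float64(320.0)]
[347 259  13  25 296] [352.9 271.2] -0.039 [3.7 6.7]
mid cols [np.float64(353.5), np.float64(353.0), np.float64(353.0), np.float64(353.0), np.float64(353.0), np.float64(353.0), np.float64(352.5)]
```

```bash
python3 - <<'E'
from h import *
th=np.linspace(0,6.28,100)
for c in((.536,.2055),(.532,.205),(.530,.2045),(.528,.204)):
  p=proj("side",np.c_[c[0]+.013*np.cos(th),c[1]+.013*np.sin(th),0*th+.0145]);q=proj("side",[[*c,.035]])
  print(c,"maxrow",p[:,1].max().round(1),"col",q[0,0].round(1),p[:,0].min().round(1),p[:,0].max().round(1))
E
```

```text
(0.536, 0.2055) maxrow 268.8 col 322.8 316.6 329.0
(0.532, 0.205) maxrow 269.5 col 321.4 315.2 327.6
(0.53, 0.2045) maxrow 269.8 col 320.8 314.5 326.9
(0.528, 0.204) maxrow 270.2 col 320.1 313.9 326.3
```

The cell is upright (median columns 319.5–320.5 down its length) but about 6 mm too near the robot. I'll lift slightly, shift it and set it down.

```bash
python3 -m jog '[0.02,0,0,-0.004,0,0.02,-0.002,0,0,0,0.02,-0.002,0,0,0,0.02,-0.002,0,0,0,0.02,0,0,0.002,0,0.02,0,0,0.002,0,0.02,0,0,0.001,0,0.02,0,0,0,0,0.02,0,0,0,0]'
python3 - <<'E'
from h import *
togo([0,0,.069]);S=cells();cv2.imwrite('pics/s6.png',S)
br=mask(S,(12,110,70),(30,255,255));br[:,:300]=0;br[:,345:]=0;br[:250]=0;br[285:]=0
v,u=np.nonzero(br);print("brass cols",u.min(),u.max(),"rows",v.min(),v.max(),"left/right",sum(u<323),sum(u>323),proj("side",[.536,.2055,.0145]))
w=back("side",np.c_[u,v],.0145)[:,:2]
from scipy.optimize import least_squares
h=cv2.convexHull(np.float32(w)).reshape(-1,2);r=least_squares(lambda c:np.hypot(*(h-c).T)-.018,[.536,.2055],loss='soft_l1',f_scale=.001);print("disc fit",r.x)
E
```

```text
time: 17.35
position: [0.5467, 0.2075, 0.0692]
tool_rot: [-0.082, 0.997, 0.0, 0.0]
ft_force: [-0.7, -0.2, 3.7]
grip_width: 0.0258
grip_force: 3.0
t 17.35 pos [0.5467 0.2075 0.0692] go [ 5.733e-01 -1.153e-01 -1.000e-04] yawx -2.9774 F [-0.71 -0.23  3.74] w 0.025756615893243386
[291 230  11  24 237] [295.9 241.6] 0.026 [3.1 6.3]
mid cols [np.float64(295.5), np.float64(296.0), np.float64(296.0), np.float64(296.0), np.float64(296.0), np.float64(296.0), np.float64(296.0)]
[316 242  13  26 282] [322. 255.] -0.019 [3.5 6.8]
mid cols [np.float64(322.0), np.float64(322.5), np.float64(322.5), np.float64(322.0), np.float64(322.0), np.float64(321.5), np.float64(321.5), np.float64(322.0)]
[347 259  13  25 296] [352.9 271.2] -0.039 [3.7 6.7]
mid cols [np.float64(353.5), np.float64(353.0), np.float64(353.0), np.float64(353.0), np.float64(353.0), np.float64(353.0), np.float64(352.5)]
brass cols 302 344 rows 250 282 left/right 25 25 [[322.76497789 265.64995993]]
disc fit [0.5354261  0.20491802]
```

The cell is seated (3.7 N reaction), upright and centred to within a few mm. I'll release it and rise.

```bash
python3 -m jog '[0.027,0,0,-0.0005,0,0.03,0,0,0,0,0.04,0,0,0,0,0.05,0,0,0,0,0.05,0,0,0,0,0.05,0,0,-0.01,0,0.05,0,0,-0.02,0,0.05,0,0,-0.03,0,0.05,0,0,-0.03,0,0.05,0,0,-0.03,0,0.02,0,0,0,0]'
python3 - <<'E'
from h import *
cv2.imwrite('pics/s7.png',cells())
p=[0.5472,0.1265,0.138]
r=[.548,.1255,.135]
for z,a in((.097,.25),(.0695,0)): print(tw(r,[.053-.110*np.cos(a)-.0*np.sin(a),-.145,z]))
for n in("side","top"):
    S=robot.camera(n)
    m=mask(S,(5,170,120),(16,255,255)).astype(np.uint8);k,lab,st,ce=cv2.connectedComponentsWithStats(m)
    i=1+np.argmax(st[1:,4]);print(n,st[i],ce[i],"pad at z.097:",back(n,ce[i],.095))
togo([.515,-.024,.14])
E
```

```text
time: 18.77
position: [0.5486, 0.2078, 0.1925]
tool_rot: [-0.082, 0.997, 0.0, 0.003]
ft_force: [1.0, 0.2, -0.0]
grip_width: 0.0458
grip_force: 0.0
[291 230  11  24 238] [295.9 241.6] 0.027 [3.1 6.3]
mid cols [np.float64(295.5), np.float64(296.0), np.float64(296.0), np.float64(296.0), np.float64(296.0), np.float64(296.0), np.float64(296.0)]
[316 243  12  25 273] [321.5 255.4] 0.017 [3.4 6.6]
mid cols [np.float64(321.5), np.float64(321.5), np.float64(321.5), np.float64(321.5), np.float64(321.5), np.float64(321.5), np.float64(321.5)]
[347 259  13  25 293] [353.  271.2] -0.047 [3.6 6.7]
mid cols [np.float64(353.5), np.float64(353.5), np.float64(353.5), np.float64(353.0), np.float64(353.0), np.float64(353.0), np.float64(352.5)]
[[ 0.51442274 -0.02539209  0.097     ]]
[[ 0.51103422 -0.02585234  0.0695    ]]
side [375 278  30  13 223] [388.72197309 283.79820628] pad at z.097: [[ 0.51198    -0.02459495  0.095     ]]
top [417 232  22  20 285] [426.92982456 241.77192982] pad at z.097: [[ 0.51461182 -0.02355288  0.095     ]]
t 18.925 pos [0.5458 0.2073 0.1887] go [ 0.0681 -0.2231  0.0488] yawx -2.9774 F [ 1.22 -0.64 -0.57] w 0.03521910813331814
```

The released cell stands upright (constant column 321.5) and its neighbours haven't moved. Next is the lever.

```bash
python3 -m jog '[0,0.009,-0.028,0,0,0,0.009,-0.028,0,0,0,0.009,-0.028,0,0,0,0.009,-0.028,0,0,0,0.009,-0.028,0,0,0,0.009,-0.028,0,0,0,0.009,-0.028,0,0,0,0.009,-0.028,0,0,0,0,0,0.02,0,0,0,0,0.02,0,0,0,0,0.01,0,0,0,0,0,0,0,0,0,0,0]'
python3 - <<'E'
from h import *
togo([.512,-.025,.0725])
a=robot.camera("side");cv2.imwrite("pics/l0.png",a)
E
```

```text
time: 20.55
position: [0.5125, -0.0253, 0.1396]
tool_rot: [-0.082, 0.997, -0.0, 0.0]
ft_force: [0.2, -0.7, 0.4]
grip_width: 0.0006
grip_force: 0.0
t 20.55 pos [ 0.5125 -0.0253  0.1396] go [0.0005 0.0004 0.0671] yawx -2.9771 F [ 0.16 -0.69  0.42] w 0.0005682614086666402
```

```bash
python3 -m jog '[0,0,0,0.015,0,0,0,0,0.015,0,0,0,0,0.008,0,0,0,0,0,0,0,0,0,0,0]'
python3 -m jog '[0,0,0,0.004,0,0,0,0,0.004,0,0,0,0,0,0,0,0,0,0,0]'
python3 - <<'E'
from h import *
for n in("side",):
    S=robot.camera(n)
    m=mask(S,(5,170,100),(16,255,255)).astype(np.uint8);k,lab,st,ce=cv2.connectedComponentsWithStats(m)
    i=1+np.argmax(st[1:,4]);print(n,st[i],ce[i])
E
```

```text
time: 21.22
position: [0.5118, -0.0252, 0.1015]
tool_rot: [-0.082, 0.997, 0.0, -0.0]
ft_force: [-1.5, -0.1, 3.0]
grip_width: 0.0009
grip_force: 1.4
time: 21.72
position: [0.512, -0.0254, 0.0933]
tool_rot: [-0.082, 0.997, -0.0, -0.0]
ft_force: [-1.9, -0.7, 5.2]
grip_width: 0.0004
grip_force: 1.8
side [338 379  17  18 121] [345.82644628 386.90909091]
```

```bash
python3 -m jog '[0,0,0,0.004,0,0,0,0,0.004,0,0,0,0,0.004,0,0,0,0,0.004,0,0,0,0,0,0,0,0,0,0,0]'
python3 - <<'E'
from h import *
S=robot.camera("side");cv2.imwrite("pics/l1.png",S)
b=cv2.imread("pics/side0.png")
# pointer/post columns: find green
g=mask(S,(45,80,40),(85,255,255)).astype(np.uint8);g[:,:390]=0;g[:,425:]=0;v,u=np.nonzero(g[280:340]);print("green",u.min(),u.max(),v.min()+280,v.max()+280)
m=mask(S,(5,170,80),(16,255,255));m[:,:360]=0;m[:,430:]=0;m[320:]=0;v,u=np.nonzero(m);print("pad",u.min(),u.max(),v.min(),v.max(),u.mean(),v.mean())
E
```

```text
time: 22.52
position: [0.5111, -0.0254, 0.077]
tool_rot: [-0.082, 0.997, 0.0, -0.001]
ft_force: [-3.9, -1.5, 5.9]
grip_width: 0.0004
grip_force: 2.8
green 403 412 307 315
pad 373 401 292 304 387.05263157894734 298.12280701754383
```

```bash
python3 -m jog '[0,0,0,0.002,0,0,0,0,0.002,0,0,0,0,0,0,0,0,0,0,0]'
python3 - <<'E'
from h import *
S=robot.camera("side");togo([.511,-.025,.0725])
p=lambda a:proj("side",tw([.548,.1255,.135],[.053-.110*np.cos(a)+.0*a,-.145,.0625+.110*np.sin(a)+.0065]))
print([(a,p(a).round(1).tolist()) for a in(.25,.06,0,-.06)])
m=mask(S,(5,170,80),(16,255,255));m[:,:360]=0;m[:,430:]=0;m[320:]=0;v,u=np.nonzero(m);print("pad",u.mean(),v.mean())
cv2.imwrite("pics/l2.png",np.hstack([cv2.resize(S[270:345,350:430],(400,375),interpolation=cv2.INTER_CUBIC),cv2.resize(S[210:285,280:360],(400,375),interpolation=cv2.INTER_CUBIC)]))
E
```

```text
time: 23.08
position: [0.5109, -0.0254, 0.073]
tool_rot: [-0.082, 0.997, 0.0, -0.001]
ft_force: [-4.4, -1.7, 6.9]
grip_width: 0.0005
grip_force: 3.1
t 23.125 pos [ 0.5109 -0.0254  0.073 ] go [-0.0002  0.0004  0.0005] yawx -2.9769 F [-3.53 -1.79  6.18] w 0.0008102836185303892
[(0.25, [[390.1, 283.0]]), (0.06, [[388.3, 293.6]]), (0, [[388.0, 296.8]]), (-0.06, [[387.9, 299.9]])]
pad 386.8587570621469 299.97740112994353
```

View pics/l2.png

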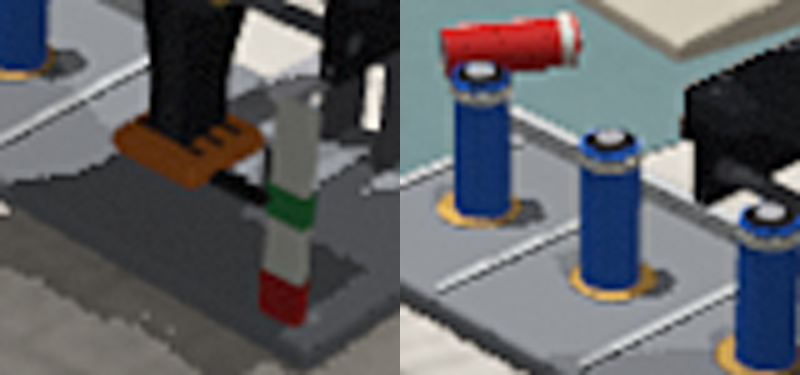

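The left panel shows the pointer tip at (262,204), beside the middle of the green band (270–315, 185–225), with 6–7 N on the lever. The right panel shows all three blue cells upright on their brass discs. Handing in now, still pressing.

```bash
python3 -c "
from rig import robot
print(robot.hand_in())"
```

```text
the job is handed in; nothing more can be done
None
```

I stood the tipped cell upright, button end up, on the middle bay's disc and let go of it, then handed the job in at about 23 s with the lever still held level and its pointer in the green band; the hand-in returned no verdict.

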